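Latch the casting mould shut

TASK

The two halves of the casting mould stand slightly open. Swing the latch's claw over to the rear half so that it hooks behind the keeper bar there, then swing the latch lever towards the front and fully down, over centre, so that the claw draws the halves together and the latch stays shut by itself. Leave the ink bottle, the sanding block and the eraser where they are.

Things in the scene. Friction and masses are not known exactly. Their poses are not given: they have to be found in the camera images.
- mould_stand: fixed stand with the mould's fixed front half. Origin: bench level, under the parting line; x = to the rear (front half to rear half), y = left, z = up; turned about z by -0.05 to 0.5 rad. Base plate x -130 to 170, y +-85, 12 mm thick. Front half (plywood, plaster face): x -120 to 0, y +-60, top z = 68 mm; the latch stands on it. Grey column (60 wide) at x 145 to 165, z to 370
- funnel (a point): lower end of the steel pouring funnel's spout (28 mm across), held on an arm over the mould at x = 22, z = 330 mm of the stand; the rim, 85 mm higher, is 98 mm across. An upright gripper has no room under it: reach the rear half with the tool leaning 35 to 45 degrees from vertical, coming in from the front
- mould_gap (a joint): m, opening between the halves: 0.010 = fully open (start), about 0 = shut (latched, it settles within about 1.5 mm of 0; stop at -0.003). The rear half (110 x 120 mm, top z = 68) slides along the stand's x; springs push it open with 6 N at 0.010, 12 N at 0
- keeper (a point): centre of the keeper bar on the rear half: steel round bar, 10 mm across, 26 mm long along y, axis 80 mm above the bench, at the stand's x = 40 mm plus the gap; axes as the stand's; it moves with the rear half
- lever (a joint): rad: 0 = fully down, flat, pointing to the front (stop); pi/2 = straight up; starts at 1.92 to 2.27, raised, leaning to the rear; stop at 2.5. Stiff hinge (0.09 N m), stays where left. With the claw hooked the springs resist with up to 0.2 N m more until about 0.25 rad from down; past that they hold it down (over centre)
- lever_pivot (a point): lever hinge axis (along the stand's y), at x = -75, y = 0, z = 92 mm of the stand; lever angles are about it
- lever_bar (a point): middle of the lever's cross bar: steel round bar, 14 mm across, 36 mm long along the stand's y, at the lever's free end, 60 mm from lever_pivot; the stem is 14 mm wide. With the lever down it lies at x = -135, z = 94 mm of the stand
- claw (a joint): rad, angle of the claw to the lever. (claw - lever) = how far the claw points above level, seen rearwards: 0 = level, pointing to the rear, pi/2 = straight up. Starts at 3.5 to 3.95: the claw stands up, on the front side of the lever. Hooked with the lever raised, it points rearwards, about 0.15 rad below level. Friction 0.03 N m: upright it stays, past about 50 degrees from upright it sinks by its own weight
- claw_pin (a point): claw hinge axis (along the stand's y) on the lever, 18 mm from lever_pivot towards lever_bar; it swings with the lever
- claw_bar (a point): middle of the claw's grip bar: steel round bar, 14 mm across, 56 mm long along the stand's y, at the claw's free end, 146 mm from claw_pin. The claw is a steel fork 56 mm wide: two 6 mm arms, 44 mm apart inside, pass either side of the lever; a plate 46 long, 6 mm thick joins them at the end. Claw level: bar axis 8 mm above claw_pin, plate underside 5 mm below it
- claw_lip (a point): catching (inner) face of the claw's lip, 139 mm from claw_pin along the claw, 12 mm under its line. The lip (7 mm thick, 56 mm wide) hangs at right angles from the plate's end to 18 mm under the line of claw_pin; it must come down behind the keeper bar
- ink_bottle: bystander: white ink bottle with a black cap, 49 mm across, 87 mm high, loose; origin under its centre
- sanding_block: bystander: dark grey sanding block, 37 x 63 x 26 mm, loose; origin under its centre
- eraser: bystander: pale eraser in a wrapper, 22 x 75 x 12 mm, lying loose; origin under its centre

How it is judged:
By the outcome, as a careful person would: the job done as asked, in the order asked, and still so for the second after the job is handed in, with the robot touching nothing.
It also fails if it takes over 64 s, if anything falls off the work surface, if the arm or the gripper's body presses on something with over 40 N, if the wrist force passes 120 N, or if a joint passes its speed limit or range.

ROBOT

A 6-joint arm with a two-finger parallel gripper is mounted at the origin on a cart in front of the work surface, level with it; the furniture and walls round the work are solid. World frame = base frame: x ahead of the robot, y to its left, z up, the work surface at z = 0. Lengths are in m, angles in rad, forces in N, time in s.
With the tool pointing down it reaches from about 0.425 to 1.125 m from the base axis. Payload 14.9 kg.
Tool frame: the origin (TCP) lies on the centre line of the jaws, within the pads' length; the fingertips stand manip.tips_ahead ahead of it and the grasp point (between the pads) lies 5 mm behind it (manip.tips_ahead is the distance from the TCP to the fingertips, in m); z points along the fingers, y is the line along which they close (so a half turn about z gives the same grasp; the last joint's range is limited). The gripper opens to 91 mm and grips with 3 to 60 N. Pads are 32 mm wide; open, the fingers measure 118 mm over their backs; the gripper's body (76 mm by 178 mm) begins 60 mm behind the grasp point.
Start: joints at [-1.173, 0.379, 1.734, -0, 1.028, -0.033], TCP at [0.292, -0.636, 0.228] pointing down, gripper open.
Joint ranges: [-2.77, 2.77], [-0.74, 2.19], [0, 2.66], [-1.06, 4.2], [0.31, 2.87], [-3.08, 3.08]. Speed limits (rad/s): [1.89, 1.89, 2.39, 3.14, 3.14, 3.14].

INTERFACE

Orientations are given as a unit quaternion [x, y, z, w].
In Python, from plant import manip, claw, planner, monitor, read_camera, camera_params, sign_off gives the robot as it stands. Calls block until the motion is done:
- manip.reach(position, orientation): joint-space move of the TCP to a pose.
- manip.move_straight(position, ori=None, v=0.15, f_stop=None): straight line of the TCP; ori=None keeps the orientation; v is the mean speed in m/s. With f_stop (N) it stops when the force on the tool has changed by that much, and returns True; else False.
- manip.move_joints(angles): joint-space move.
- claw.grip(opening): finger opening in m; the grip force is fixed at half the most; returns when the fingers have stopped.
- manip.hold(seconds).
- planner.solve_ik(position, orientation): joint angles nearest the present ones, or None.
- monitor.get_obs(): the state.
- read_camera(name): name is "scene" or "top" or "wrist"; returns (picture, depth): 480x640x3 uint8, blue, green, red; 480x640 float32, m along the optical axis (not along the pixel's ray), 0 where there is no reading.
- camera_params(name): a dict with "mtx" (3x3 intrinsics, pixels), "dist" ([k1, k2, p1, p2, k3] as OpenCV has them; the pictures are not rectified), "pose" (4x4, takes a point from camera to world coordinates). Camera axes: x right, y up, looking along -z (the intrinsics and any distortion apply to the point x, -y, -z); pixel columns grow to the right and rows downward; lengths in m; the calibration is good to about 2 mm. A picture is of the moment at which its call begins: read the wrist's pose just before it. camera_params takes no time and is no camera call; for the wrist camera it gives the pose at the moment of the call.
A pose or a line that the arm cannot do raises manip.PlanningError and nothing moves.
- sign_off(): hands the job in; it is judged then, once.
The state is a dict: "time_s": time; "qpos": joint angles; "joint_vel": joint speeds; "tau": joint torques, N m; "eef_pos": TCP position; "eef_rot": TCP orientation; "ft_force": force on the tool from outside, world axes, zero at the start; "ft_torque": the same for the moment, N m; "gripper_width": finger opening in m; "finger_force": force on a finger pad.
Only numpy, scipy, OpenCV 4.12 (cv2) and the standard library are available. Lean on these libraries where they do the work, as an engineer would, in place of code of your own. Each camera call takes 0.05 s, during which the arm holds its last target. There are 200 camera calls.

## Working session

There is one attempt and no reset: what is moved stays moved. The work goes in short steps, each a Python script; the robot and the scene stay as the last script left them, time stands still between calls to the robot, and variables do not carry over. Pictures are saved under pics/ and viewed, at most 10 in all, crops included, and the job is handed in when it is done.

```bash
ls; mkdir -p pics; python3 - <<'E'
from plant import *
import cv2,numpy as np
for n in("scene","top"):
    p,d=read_camera(n); cv2.imwrite(f"pics/{n}0.png",p); np.save(f"{n}d0.npy",d)
    c=camera_params(n); print(n,np.round(c["mtx"],1).tolist(),c["dist"],np.round(c["pose"],3).tolist(), (d>0).mean())
o=monitor.get_obs(); print(o["time_s"],o["eef_pos"],o["eef_rot"],manip.tips_ahead)
E
```

```text
pics
scene [[476.3, 0.0, 316.2], [0.0, 476.3, 234.3], [0.0, 0.0, 1.0]] [0.01032674 0.         0.         0.         0.        ] [[0.851, 0.32, -0.416, 0.252], [-0.525, 0.514, -0.678, -0.373], [-0.003, 0.796, 0.606, 0.737], [0.0, 0.0, 0.0, 1.0]] 0.9332194010416667
top [[616.9, 0.0, 336.5], [0.0, 616.9, 246.7], [0.0, 0.0, 1.0]] [0.00431553 0.         0.         0.         0.        ] [[-0.35, 0.903, -0.25, 0.299], [-0.937, -0.337, 0.092, 0.313], [-0.001, 0.266, 0.964, 1.398], [0.0, 0.0, 0.0, 1.0]] 0.995908203125
0.1 [ 0.29217179 -0.63573966  0.22738889] [ 9.76890127e-01  2.13741562e-01 -9.76439805e-05 -4.64415588e-04] 0.014
```

View pics/scene0.png

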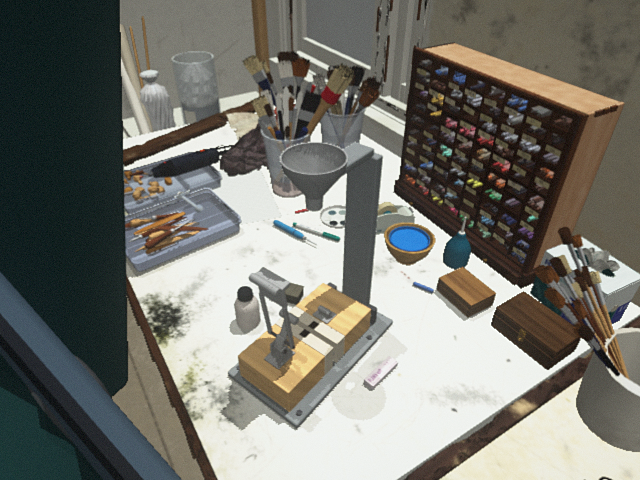

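View pics/top0.png

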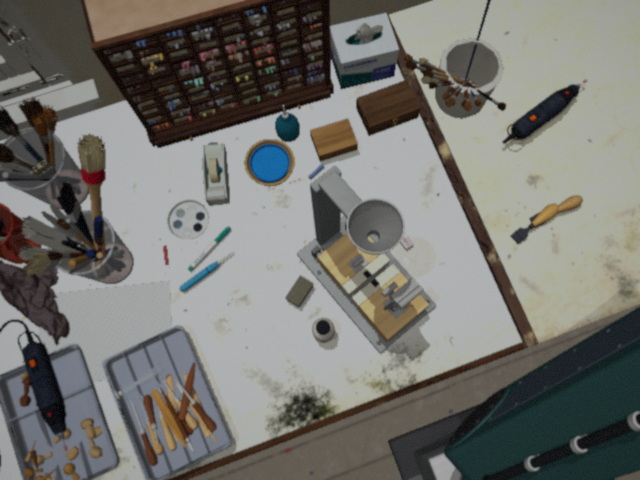

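The scene view shows the stand at about (310,350), with the lever and claw raised near (280,310), the funnel at (315,165), the bottle at (246,310) and the eraser at (380,372). In the top view the stand is at (370,290), the block at (299,292) and the bottle at (323,330). Next I'll fit the stand pose from the depth cloud.

```bash
cat > h.py <<'E'
import numpy as np, cv2
from scipy.spatial.transform import Rotation as R
from plant import *
def cloud(p,d,c):
    "HxWx3 world points"
    h,w=d.shape; uv=np.stack(np.meshgrid(np.arange(w),np.arange(h)),-1).reshape(-1,1,2).astype(float)
    n=cv2.undistortPoints(uv,np.array(c["mtx"]),np.array(c["dist"]))[:,0]
    z=d.reshape(-1); P=np.c_[n[:,0]*z,-n[:,1]*z,-z]; T=np.array(c["pose"])
    W=P@T[:3,:3].T+T[:3,3]; W[z<=0]=np.nan
    return W.reshape(h,w,3)
def shot(name):
    c=camera_params(name); p,d=read_camera(name); return p,cloud(p,d,c),c
def project(X,c):
    T=np.array(c["pose"]); q=(np.atleast_2d(X)-T[:3,3])@T[:3,:3]; q=q*[1,-1,-1]
    return cv2.projectPoints(q,np.zeros(3),np.zeros(3),np.array(c["mtx"]),np.array(c["dist"]))[0][:,0]
E
python3 - <<'E'
from h import *
for n in("scene","top"):
    p=cv2.imread(f"pics/{n}0.png"); d=np.load(f"{n}d0.npy"); W=cloud(p,d,camera_params(n))
    roi=(slice(270,430),slice(220,400)) if n=="scene" else (slice(160,360),slice(290,445))
    Q=W[roi].reshape(-1,3); col=cv2.cvtColor(p,cv2.COLOR_BGR2HSV)[roi].reshape(-1,3)
    ok=~np.isnan(Q[:,0]); Q=Q[ok];col=col[ok]
    print(n,np.histogram(Q[:,2],bins=np.arange(-.01,.4,.01))[0].tolist())
    m=(Q[:,2]>.06)&(Q[:,2]<.074); T=Q[m]; print("top face z",np.median(T[:,2]),m.sum())
    r=cv2.minAreaRect((T[:,:2]*1000).astype(np.float32)); print("topface",r)
    m2=(Q[:,2]>.006)&(Q[:,2]<.018); print("base",cv2.minAreaRect((Q[m2][:,:2]*1000).astype(np.float32)),np.median(Q[m2][:,2]))
    m3=(Q[:,2]>.1)
    np.save(n+"_hi.npy",Q[m3])
E
```

```text
scene [10245, 3782, 2884, 740, 598, 669, 869, 5864, 573, 367, 214, 202, 215, 102, 53, 108, 82, 42, 42, 42, 45, 53, 112, 81, 25, 42, 620, 7, 0, 0, 0, 0, 0, 0, 0, 0, 0, 0, 0, 0]
top face z 0.06720805315892375 6293
topface ((548.86669921875, 193.26483154296875), (286.614990234375, 226.7652130126953), 19.144811630249023)
base ((564.1007080078125, 145.13995361328125), (334.6119079589844, 275.09393310546875), 1.7353476285934448) 0.011299188882275768
top [6550, 10501, 2363, 511, 237, 199, 309, 2788, 1835, 221, 78, 44, 53, 47, 55, 80, 128, 42, 39, 41, 36, 45, 38, 38, 39, 38, 457, 129, 33, 30, 28, 32, 29, 26, 41, 56, 144, 323, 553, 1403]
top face z 0.06897103786453562 4342
topface ((629.4760131835938, 227.66351318359375), (457.0439453125, 233.14971923828125), 19.401836395263672)
base ((614.8693237304688, 117.27682495117188), (372.3686218261719, 478.7341003417969), 69.50366973876953) 0.011897611166912014
```

```bash
cat >> h.py <<'E'
def rect(Q,zlo,zhi,k=2.0,ker=9):
    T=Q[(Q[:,2]>zlo)&(Q[:,2]<zhi)]; o=T[:,:2].min(0); g=np.zeros((600,600),np.uint8)
    ij=((T[:,:2]-o)*1000/k).astype(int); ij=ij[(ij<600).all(1)]; g[ij[:,1],ij[:,0]]=255
    g=cv2.morphologyEx(g,cv2.MORPH_CLOSE,np.ones((ker,ker))); g=cv2.morphologyEx(g,cv2.MORPH_OPEN,np.ones((ker,ker)))
    cs=cv2.findContours(g,cv2.RETR_EXTERNAL,cv2.CHAIN_APPROX_NONE)[0]; c=max(cs,key=cv2.contourArea)
    r=cv2.minAreaRect(c); return o+(np.array(r[0])+.5)*k/1000, np.array(r[1])*k, r[2]
E
python3 - <<'E'
from h import *
for n in("scene","top"):
    p=cv2.imread(f"pics/{n}0.png"); d=np.load(f"{n}d0.npy"); W=cloud(p,d,camera_params(n))
    roi=(slice(270,430),slice(220,400)) if n=="scene" else (slice(160,360),slice(290,445))
    Q=W[roi].reshape(-1,3); Q=Q[~np.isnan(Q[:,0])]
    print(n,"top",rect(Q,.06,.076)); print("base",rect(Q,.007,.017,ker=5))
    H=Q[(Q[:,2]>.225)&(Q[:,2]<.262)]; print("clawbar?",len(H),np.median(H,0),rect(H,.225,.262,ker=3))
    H=Q[(Q[:,2]>.135)&(Q[:,2]<.165)]; print("lev?",len(H),np.median(H,0))
    print(np.round(W[270:345:12,255:305:8].reshape(-1,3)*1000).astype(int).tolist() if n=="scene" else "")
E
python3 - <<'E'
import cv2
a=cv2.imread('pics/scene0.png')[260:430,220:400];cv2.imwrite('pics/c1.png',cv2.resize(a,None,fx=3.5,fy=3.5,interpolation=2))
E
```

```text
scene top (array([0.54281569, 0.13379741]), array([248.59539795, 128.74525452]), 20.556047439575195)
base (array([0.55561645, 0.0822461 ]), array([153.14047241, 337.22265625]), 83.24642944335938)
clawbar? 721 [0.46429317 0.10148335 0.25421181] (array([0.46446884, 0.10781076]), array([35.20906448, 58.61274338]), 21.250505447387695)
lev? 236 [0.48739567 0.11068818 0.14900734]
[[566, 412, -2], [467, 132, 255], [597, 391, 0], [613, 382, -2], [629, 372, -1], [645, 364, -3], [661, 354, -3], [446, 117, 253], [453, 104, 260], [466, 105, 253], [475, 97, 254], [485, 91, 254], [624, 325, 0], [639, 317, -1], [531, 340, -1], [461, 127, 212], [465, 107, 226], [466, 80, 248], [579, 280, 23], [593, 269, 25], [617, 277, 6], [496, 257, 53], [461, 134, 179], [544, 290, -3], [558, 279, 0], [480, 85, 212], [557, 203, 66], [568, 193, 69], [491, 252, 26], [513, 266, 0], [528, 257, 0], [542, 249, -1], [479, 85, 186], [505, 107, 151], [554, 169, 66], [486, 247, -3], [500, 239, -3], [472, 134, 116], [501, 165, 68], [479, 87, 156], [527, 152, 64], [538, 141, 69], [452, 164, 67], [463, 154, 70], [475, 147, 69], [475, 112, 104], [484, 100, 111], [512, 126, 67], [525, 119, 66]]
top top (array([0.5453888 , 0.13559454]), array([251.08482361, 130.28582764]), 18.434947967529297)
base (array([0.54950763, 0.20615829]), array([301.60232544, 126.95733643]), 1.6022613048553467)
clawbar? 627 [0.4698818  0.11880369 0.25612998] (array([0.46545086, 0.1104795 ]), array([34.87826157, 58.05241013]), 20.556045532226562)
lev? 255 [0.506973   0.13964713 0.15072348]
```

View pics/c1.png

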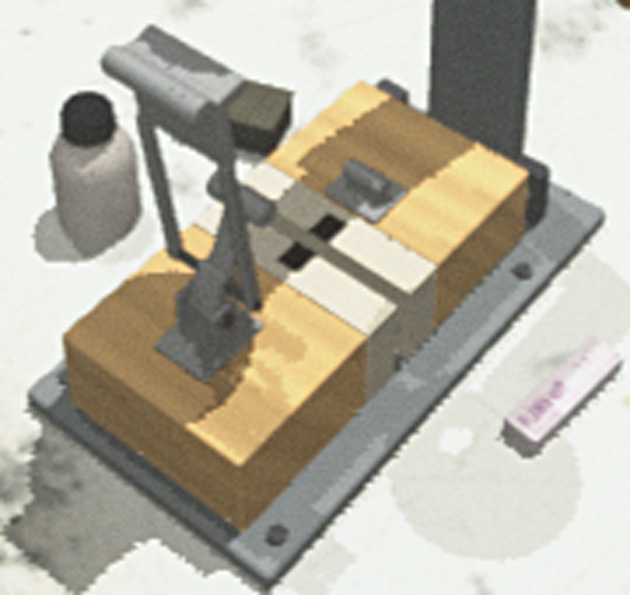

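The crop shows the claw upright with its grip bar at about scene (263,286). The lever bar is just behind it at (289,317), and the keeper is at (325,312). I'll refine yaw and origin from the side walls, then get the lever and claw angles in the stand frame.

```bash
cat > m.py <<'E'
from h import *
Ws={}
for n in("scene","top"):
    p=cv2.imread(f"pics/{n}0.png"); d=np.load(f"{n}d0.npy"); Ws[n]=cloud(p,d,camera_params(n))
S=Ws["scene"][270:430,220:400].reshape(-1,3);S=S[~np.isnan(S[:,0])]
o=np.array([.544,.1345]);yaw=np.radians(20)
def loc(Q,o,yaw): 
    c,s=np.cos(yaw),np.sin(yaw); q=Q.copy(); q[:,:2]=(Q[:,:2]-o)@np.array([[c,-s],[s,c]]); return q
for it in range(4):
    L=loc(S,o,yaw); z=(L[:,2]>.02)&(L[:,2]<.06)
    a=L[z&(abs(L[:,1]+.06)<.012)&(L[:,0]>-.115)&(L[:,0]<.115)]; f=L[z&(abs(L[:,0]+.12)<.012)&(abs(L[:,1])<.055)]
    def lin(t,v):
        k=np.ones(len(t),bool)
        for _ in range(6):
            c=np.polyfit(t[k],v[k],1); r=v-np.polyval(c,t); k=abs(r)<max(.002,1.5*np.median(abs(r[k])))
        return c,k.sum()
    ca,na=lin(a[:,0],a[:,1]); cf,nf=lin(f[:,1],f[:,0])
    sl=(ca[0]*na-cf[0]*nf)/(na+nf)
    dy=ca[1]+.06; dx=cf[1]+.12; c,s=np.cos(yaw),np.sin(yaw)
    print(na,nf,ca,cf)
    o=o+np.array([c*dx-s*dy,s*dx+c*dy]); yaw+=sl
    print("o",o,"yaw",yaw)
for n in Ws:
    r=(slice(250,430),slice(220,400)) if n=="scene" else (slice(160,360),slice(290,445))
    Q=Ws[n][r].reshape(-1,3);Q=Q[~np.isnan(Q[:,0])]; L=loc(Q,o,yaw)*1000
    B=lambda x0,x1,y0,y1,z0,z1:L[(L[:,0]>x0)&(L[:,0]<x1)&(L[:,1]>y0)&(L[:,1]<y1)&(L[:,2]>z0)&(L[:,2]<z1)]
    pc=lambda T:(len(T),np.round(np.percentile(T,[3,50,97],axis=0)).tolist())
    print(n,"top",pc(B(-140,140,-80,80,62,75)),"clawtop",pc(B(-140,0,-50,50,225,275)),"levbar",pc(B(-70,0,-30,30,125,165)),"levbar_ends",pc(B(-80,0,9,30,125,170)),"keeper",pc(B(30,75,-20,20,78,95)))
    T=B(-140,0,-40,40,225,275); 
    for x in range(-120,-40,5):
        t=T[(T[:,0]>x)&(T[:,0]<x+5)]
        if len(t)>5: print(x,len(t),np.round(np.percentile(t[:,2],[5,50,95])),end=' ')
    print()
E
python3 m.py
```

```text
1048 602 [-0.01474878 -0.05808923] [ 0.01527546 -0.11825276]
o [0.54498835 0.13689313] yaw 0.334124912641143
1045 590 [ 0.00013306 -0.0600179 ] [ 0.00041114 -0.1199658 ]
o [0.54502653 0.13688744] yaw 0.33406159347937564
1045 590 [ 0.00019637 -0.06      ] [ 0.00034784 -0.12      ]
o [0.54502652 0.13688744] yaw 0.33406158316979906
1045 590 [ 0.00019638 -0.06      ] [ 0.00034783 -0.12      ]
o [0.54502652 0.13688744] yaw 0.33406158316812123
scene top (5892, [[-118.0, -59.0, 64.0], [-15.0, -13.0, 67.0], [111.0, 55.0, 71.0]]) clawtop (735, [[-101.0, -28.0, 229.0], [-85.0, -6.0, 254.0], [-70.0, 25.0, 260.0]]) levbar (143, [[-69.0, -19.0, 127.0], [-52.0, -8.0, 148.0], [-43.0, 16.0, 152.0]]) levbar_ends (105, [[-80.0, 11.0, 128.0], [-74.0, 22.0, 148.0], [-49.0, 26.0, 168.0]]) keeper (68, [[44.0, -13.0, 79.0], [47.0, -1.0, 83.0], [53.0, 12.0, 85.0]])
-105 99 [250. 254. 258.] -100 145 [251. 258. 260.] -95 76 [250. 258. 260.] -90 69 [229. 253. 257.] -85 134 [226. 253. 255.] -80 100 [250. 254. 256.] -75 95 [253. 255. 256.] -70 17 [252. 254. 255.] 
top top (4224, [[-113.0, -53.0, 64.0], [-5.0, 16.0, 69.0], [113.0, 60.0, 74.0]]) clawtop (531, [[-99.0, -25.0, 251.0], [-83.0, 3.0, 257.0], [-68.0, 29.0, 263.0]]) levbar (144, [[-66.0, -14.0, 132.0], [-48.0, 4.0, 151.0], [-39.0, 27.0, 157.0]]) levbar_ends (56, [[-75.0, 10.0, 130.0], [-49.0, 18.0, 151.0], [-40.0, 30.0, 164.0]]) keeper (57, [[46.0, -11.0, 79.0], [51.0, 2.0, 85.0], [56.0, 15.0, 91.0]])
-100 83 [253. 259. 263.] -95 84 [256. 260. 264.] -90 72 [253. 258. 261.] -85 81 [250. 255. 259.] -80 85 [251. 256. 259.] -75 76 [252. 256. 261.] -70 49 [253. 256. 261.]
```

```bash
cat >> h.py <<'E'
yaw=.334; O=np.array([.5455,.1384,0.]); O=O+0
Rs=R.from_euler('z',yaw).as_matrix()
def w(x,z,y=0): return O+Rs@(np.array([x,y,z])/1000)
def ori(L,sg=1):
    L=np.radians(L); z=Rs@[np.sin(L),0,-np.cos(L)]; y=Rs@[0,sg,0.]; x=np.cross(y,z)
    return R.from_matrix(np.c_[x,y,z]).as_quat()
def tcp(x,z,L,back=0,y=0):
    "TCP that puts the grasp point at stand (x,y,z) mm, 'back' mm short along the tool"
    l=np.radians(L); k=5-back; return w(x+k*np.sin(l),z-k*np.cos(l),y)
def barpos(phi,th=2.0):
    p=np.array([-75-18*np.cos(th),92+18*np.sin(th)]); a=phi+.055; return p+146*np.array([np.cos(a),np.sin(a)])
def levpos(th): return np.array([-75-60*np.cos(th),92+60*np.sin(th)+2*np.cos(th)])
E
python3 - <<'E'
from h import *
o=monitor.get_obs(); T=np.array(camera_params("wrist")["pose"]); Rt=R.from_quat(o["eef_rot"]).as_matrix()
print("cam in tool",Rt.T@(T[:3,3]-o["eef_pos"]),"look",Rt.T@-T[:3,2])
f=lambda q:None if q is None else np.round(q,2).tolist()
for sg in(1,-1):
    print("sg",sg)
    for ph in(1.717,1.2,.6,0,-.15):
        x,z=barpos(ph); print("claw",ph,np.round([x,z]),[ (L,f(planner.solve_ik(tcp(x,z,L),ori(L,sg)))) for L in(35,)])
    x,z=barpos(1.717);print("pre",f(planner.solve_ik(tcp(x,z,35,110),ori(35,sg))))
    for th in(2.0,1.5,1.,.5,0):
        x,z=levpos(th); print("lev",th,np.round([x,z]),[(L,f(planner.solve_ik(tcp(x,z,L),ori(L,sg)))) for L in(35,15,0,-20)])
E
```

```text
cam in tool [ 0.06842232  0.00032295 -0.15713372] look [-2.42304950e-01  1.12723168e-04  9.70200133e-01]
sg 1
claw 1.717 [-97. 251.] [(35, [0.11, -0.25, 2.46, 0.38, 0.35, -2.11])]
claw 1.2 [-22. 247.] [(35, None)]
claw 0.6 [ 48. 197.] [(35, None)]
claw 0 [ 78. 116.] [(35, None)]
claw -0.15 [78. 95.] [(35, None)]
pre [0.06, -0.57, 2.47, 0.26, 0.66, -2.0]
lev 2.0 [-50. 146.] [(35, None), (15, [0.17, 0.14, 2.27, 0.09, 0.48, -1.8]), (0, [0.19, 0.22, 2.15, -0.0, 0.78, -1.71]), (-20, [0.21, 0.36, 1.98, -0.04, 1.14, -1.66])]
lev 1.5 [-79. 152.] [(35, None), (15, [0.16, 0.08, 2.32, 0.09, 0.48, -1.82]), (0, [0.19, 0.16, 2.2, -0.0, 0.78, -1.72]), (-20, [0.21, 0.31, 2.04, -0.05, 1.13, -1.67])]
lev 1.0 [-107.  144.] [(35, None), (15, [0.15, 0.05, 2.38, 0.11, 0.46, -1.84]), (0, [0.18, 0.14, 2.26, -0.0, 0.75, -1.73]), (-20, [0.2, 0.29, 2.1, -0.05, 1.1, -1.67])]
lev 0.5 [-128.  123.] [(35, None), (15, [0.14, 0.06, 2.42, 0.13, 0.4, -1.87]), (0, [0.17, 0.15, 2.3, -0.0, 0.69, -1.73]), (-20, [0.2, 0.3, 2.14, -0.05, 1.05, -1.67])]
lev 0 [-135.   94.] [(35, None), (15, [0.14, 0.13, 2.44, 0.16, 0.32, -1.9
[... 468 characters left out ...]
20, [0.21, 0.36, 1.98, -0.04, 1.14, 1.48])]
lev 1.5 [-79. 152.] [(35, None), (15, [0.16, 0.08, 2.32, 0.09, 0.48, 1.32]), (0, [0.19, 0.16, 2.2, -0.0, 0.78, 1.42]), (-20, [0.21, 0.31, 2.04, -0.05, 1.13, 1.47])]
lev 1.0 [-107.  144.] [(35, None), (15, [0.15, 0.05, 2.38, 0.11, 0.46, 1.3]), (0, [0.18, 0.14, 2.26, -0.0, 0.75, 1.41]), (-20, [0.2, 0.29, 2.1, -0.05, 1.1, 1.47])]
lev 0.5 [-128.  123.] [(35, None), (15, [0.14, 0.06, 2.42, 0.13, 0.4, 1.27]), (0, [0.17, 0.15, 2.3, -0.0, 0.69, 1.41]), (-20, [0.2, 0.3, 2.14, -0.05, 1.05, 1.47])]
lev 0 [-135.   94.] [(35, None), (15, [0.14, 0.13, 2.44, 0.16, 0.32, 1.23]), (0, [0.17, 0.2, 2.32, -0.0, 0.62, 1.4]), (-20, [0.19, 0.34, 2.16, -0.06, 0.99, 1.47])]
```

```bash
cat >> h.py <<'E'
def ori2(L,T=0,sg=1):
    "lean L about stand y, then side tilt T (deg, + = tool body towards stand -y... ) about stand x"
    M=Rs@R.from_euler('x',T,degrees=True).as_matrix()@R.from_euler('y',-L,degrees=True).as_matrix()@np.array([[sg,0,0],[0,-sg,0],[0,0,-1.]]).T
    # tool z for L>0 must point to +x stand
    return R.from_matrix(M).as_quat()
def tcpo(x,z,q,back=0,y=0): return w(x,z,y)+R.from_quat(q).apply([0,0,(5-back)/1000])
E
python3 - <<'E'
from h import *
print(Rs.T@R.from_quat(ori2(30,10)).as_matrix())
for T in(-25,0,25):
  for ph in(1.717,1.2,.6,0,-.15):
    x,z=barpos(ph); out=[]
    for L in range(0,85,5):
        q=ori2(L,T); s=planner.solve_ik(tcpo(x,z,q),q)
        if s is not None: out.append((L,round(s[3],2),round(s[4],2)))
    print(T,ph,np.round([x,z]),out)
E
```

```text
[[ 8.66025404e-01 -8.95595880e-18  5.00000000e-01]
 [-8.68240888e-02 -9.84807753e-01  1.50383733e-01]
 [ 4.92403877e-01 -1.73648178e-01 -8.52868532e-01]]
-25 1.717 [-97. 251.] [(0, np.float64(-0.51), np.float64(1.03)), (5, np.float64(-0.55), np.float64(0.95)), (10, np.float64(-0.6), np.float64(0.87)), (15, np.float64(-0.65), np.float64(0.78)), (20, np.float64(-0.71), np.float64(0.7)), (25, np.float64(-0.8), np.float64(0.61)), (30, np.float64(-0.9), np.float64(0.53)), (35, np.float64(-1.06), np.float64(0.44)), (55, np.float64(3.81), np.float64(0.34)), (60, np.float64(3.49), np.float64(0.44))]
-25 1.2 [-22. 247.] [(0, np.float64(-0.51), np.float64(1.03)), (5, np.float64(-0.55), np.float64(0.94)), (10, np.float64(-0.6), np.float64(0.86)), (15, np.float64(-0.66), np.float64(0.77)), (20, np.float64(-0.73), np.float64(0.68)), (25, np.float64(-0.82), np.float64(0.59)), (30, np.float64(-0.95), np.float64(0.5)), (50, np.float64(4.12), np.float64(0.32)), (55, np.float64(3.76), np.float64(0.38)), (60, np.float64(3.5), np.float64(0.48)), (65, np.float64(3.32), np.float64(0.6)), (70, np.float64(3
[... 7259 characters left out ...]
loat64(0.53), np.float64(0.94)), (5, np.float64(0.6), np.float64(0.86)), (10, np.float64(0.69), np.float64(0.78)), (15, np.float64(0.81), np.float64(0.7)), (20, np.float64(0.94), np.float64(0.63)), (25, np.float64(1.12), np.float64(0.58)), (30, np.float64(1.32), np.float64(0.54)), (35, np.float64(1.55), np.float64(0.53)), (40, np.float64(1.79), np.float64(0.54)), (45, np.float64(2.01), np.float64(0.58)), (50, np.float64(2.2), np.float64(0.65)), (55, np.float64(2.36), np.float64(0.73)), (60, np.float64(2.49), np.float64(0.83)), (65, np.float64(2.59), np.float64(0.94)), (70, np.float64(2.68), np.float64(1.05)), (75, np.float64(2.76), np.float64(1.17)), (80, np.float64(2.83), np.float64(1.28))]
```

```bash
cat >> h.py <<'E'
def levpos(th): return np.array([-75-60*np.cos(th)+2*np.sin(th),92+60*np.sin(th)+2*np.cos(th)])
def st(tag=""):
    o=monitor.get_obs(); g=o["eef_pos"]-R.from_quat(o["eef_rot"]).apply([0,0,.005])
    print(tag,"t",round(o["time_s"],2),"grasp pt stand mm",np.round(Rs.T@(g-O)*1000,1),"F",np.round(o["ft_force"],1),"w",round(o["gripper_width"]*1000,1))
E
python3 - <<'E'
from h import *
q=ori2(45,16,-1); print(np.round(Rs.T@R.from_quat(q).as_matrix(),2))
f=lambda s:None if s is None else np.round(s,2).tolist()
b=lambda ph:barpos(ph)
pre=tcpo(*b(1.717),q,110); s=planner.solve_ik(pre,q); print("pre",pre,f(s))
for ph in(1.717,1.2,.9,.6,.35): print(ph,np.round(b(ph)),f(planner.solve_ik(tcpo(*b(ph),q),q)))
if s is not None:
    manip.reach(pre,q); st("pre")
    for n in("wrist","scene"):
        p,d=read_camera(n); cv2.imwrite(f"pics/{n}1.png",p); np.save(f"{n}d1.npy",d)
    a=cv2.imread("pics/wrist1.png"); c=camera_params("wrist")
    print(project(np.array([w(*b(1.717),y) for y in(-28,0,28)]+[w(*levpos(2.0),y) for y in(-18,18)]+[w(50,80,y) for y in(-13,13)]),c).round().tolist())
E
```

```text
[[-0.71  0.    0.71]
 [ 0.19  0.96  0.19]
 [-0.68  0.28 -0.68]]
pre [0.39072146 0.06302969 0.3227921 ] [-0.28, -0.56, 2.56, 0.93, 0.78, -2.63]
1.717 [-97. 251.] [-0.07, -0.22, 2.52, 1.31, 0.49, -2.96]
1.2 [-22. 247.] [0.01, -0.05, 2.4, 1.42, 0.43, -3.02]
0.9 [ 17. 228.] None
0.6 [ 48. 197.] [0.06, 0.17, 2.29, 1.72, 0.39, 2.98]
0.35 [ 67. 166.] [0.07, 0.26, 2.26, 1.88, 0.4, 2.82]
pre t 2.62 grasp pt stand mm [-174.3  -21.8  326.4] F [ 0.6 -0.1  0. ] w 91.4
[[286.0, 242.0], [323.0, 233.0], [359.0, 224.0], [276.0, 174.0], [311.0, 167.0], [278.0, 184.0], [297.0, 180.0]]
```

```bash
cat >> h.py <<'E'
def ori3(L,T,sg=-1):
    "lean L, side tilt T, tool y as near the bar direction as can be"
    z=R.from_quat(ori2(L,T,sg)).as_matrix()[:,2]; b=Rs@[0,-sg,0.]; y=b-(b@z)*z; y/=np.linalg.norm(y)
    return R.from_matrix(np.c_[np.cross(y,z),y,z]).as_quat()
E
python3 - <<'E'
from h import *
f=lambda s:None if s is None else np.round(s[3:],2).tolist()
print(Rs.T@R.from_quat(ori2(45,16,-1)).as_matrix()[:,1],Rs.T@R.from_quat(ori3(45,16,-1)).as_matrix()[:,1])
for sg in(-1,):
  for L,T in((45,16),(40,16),(40,20),(38,25),(45,25)):
    q=ori3(L,T,sg); print(sg,L,T,[f(planner.solve_ik(tcpo(*barpos(ph),q),q)) for ph in(1.717,1.2,.9,.6,.35)])
E
```

```text
[8.62456102e-18 9.61261696e-01 2.75637356e-01] [-0.14051343  0.98082212  0.13507018]
-1 45 16 [None, [1.42, 0.43, 3.06], [1.55, 0.4, 2.94], [1.72, 0.39, 2.78], [1.88, 0.4, 2.62]]
-1 40 16 [[1.09, 0.52, -2.92], [1.15, 0.46, -2.94], [1.25, 0.42, -3.03], None, [1.55, 0.38, 2.95]]
-1 40 20 [[1.14, 0.59, -3.01], [1.21, 0.52, -3.02], None, [1.42, 0.46, 3.06], [1.55, 0.45, 2.93]]
-1 38 25 [[1.13, 0.69, -3.03], [1.19, 0.62, -3.03], None, None, [1.46, 0.54, 2.99]]
-1 45 25 [[1.37, 0.65, 3.0], [1.46, 0.58, 2.96], [1.56, 0.55, 2.88], [1.68, 0.54, 2.76], [1.79, 0.54, 2.64]]
```

View pics/wrist1.png

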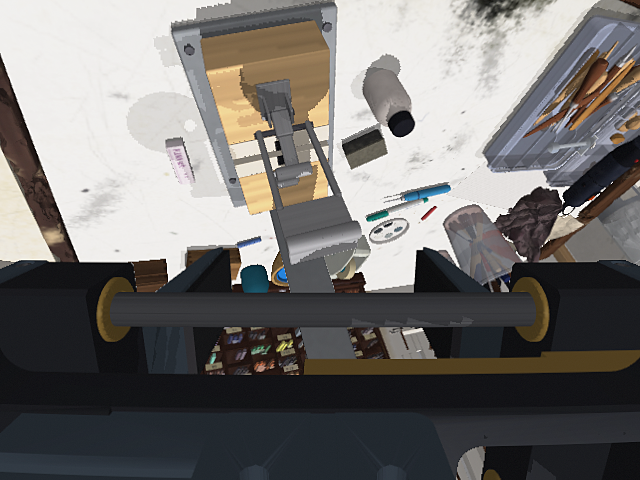

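```bash
python3 - <<'E'
from h import *
f=lambda s:None if s is None else np.round(s,2).tolist()
for L in(50,55,60):
  for T in(18,22):
    q=ori3(L,T); print(L,T,[(bk,f(planner.solve_ik(tcpo(*barpos(1.717),q,bk),q))) for bk in(100,70,0)],[f(planner.solve_ik(tcpo(*barpos(ph),q),q)) for ph in(1.2,.6)])
E
```

```text
50 18 [(100, [-0.31, -0.54, 2.61, 1.12, 0.76, -3.05]), (70, None), (0, [-0.09, -0.21, 2.55, 1.56, 0.52, 2.85])] [[-0.0, -0.04, 2.43, 1.71, 0.46, 2.76], [0.05, 0.19, 2.32, 1.99, 0.46, 2.49]]
50 22 [(100, None), (70, [-0.28, -0.41, 2.59, 1.26, 0.73, 3.08]), (0, [-0.12, -0.19, 2.55, 1.56, 0.59, 2.82])] [[-0.03, -0.03, 2.43, 1.69, 0.53, 2.75], [0.03, 0.2, 2.31, 1.94, 0.52, 2.51]]
55 18 [(100, None), (70, [-0.25, -0.44, 2.65, 1.41, 0.65, 2.95]), (0, [-0.09, -0.19, 2.59, 1.81, 0.54, 2.6])] [[-0.0, -0.03, 2.46, 1.97, 0.5, 2.48], [0.05, 0.2, 2.35, 2.23, 0.53, 2.24]]
55 22 [(100, [-0.38, -0.52, 2.66, 1.3, 0.81, 3.0]), (70, [-0.29, -0.41, 2.64, 1.43, 0.72, 2.89]), (0, [-0.12, -0.18, 2.58, 1.78, 0.6, 2.59])] [[-0.03, -0.02, 2.46, 1.93, 0.55, 2.5], [0.03, 0.21, 2.34, 2.17, 0.57, 2.28]]
60 18 [(100, None), (70, None), (0, [-0.09, -0.17, 2.62, 2.04, 0.59, 2.36])] [[0.0, -0.01, 2.49, 2.21, 0.56, 2.25], [0.06, 0.23, 2.37, 2.41, 0.62, 2.06]]
60 22 [(100, None), (70, None), (0, [-0.12, -0.15, 2.61, 2.0, 0.65, 2.37])] [[-0.02, 0.01, 2.49, 2.15, 0.61, 2.28], [0.04, 0.24, 2.37, 2.35, 0.65, 2.09]]
```

The wrist view shows the claw bar from about (290,252) to (360,232), close to where I projected it. Lean 55° with side tilt 18° stays on one joint branch, so I'll grip the claw bar by its ends and swing it over.

```bash
python3 - <<'E'
from h import *
q=ori3(55,18); b0=barpos(1.717)
s=planner.solve_ik(tcpo(*b0,q,70),q); print(np.round(s,2)); assert s[5]>0
manip.move_joints(s); st("pre")
print("stop",manip.move_straight(tcpo(*b0,q,0),ori=q,v=.08,f_stop=8)); st("at")
claw.grip(.04); st("grip")
p,d=read_camera("scene"); cv2.imwrite("pics/scene2.png",p)
cv2.imwrite("pics/c2.png",cv2.resize(p[180:400,180:400],None,fx=2.6,fy=2.6))
E
```

```text
[-0.25 -0.44  2.65  1.41  0.65  2.95]
pre t 7.31 grasp pt stand mm [-154.   -12.4  289.6] F [0.  0.5 1.3] w 91.3
stop False
at t 8.33 grasp pt stand mm [-96.8  -0.  251.5] F [ 0.4  0.2 -0.4] w 91.3
grip t 8.94 grasp pt stand mm [-96.5  -0.8 251.6] F [ 1.4 -6.9  0.7] w 58.6
```

View pics/c2.png

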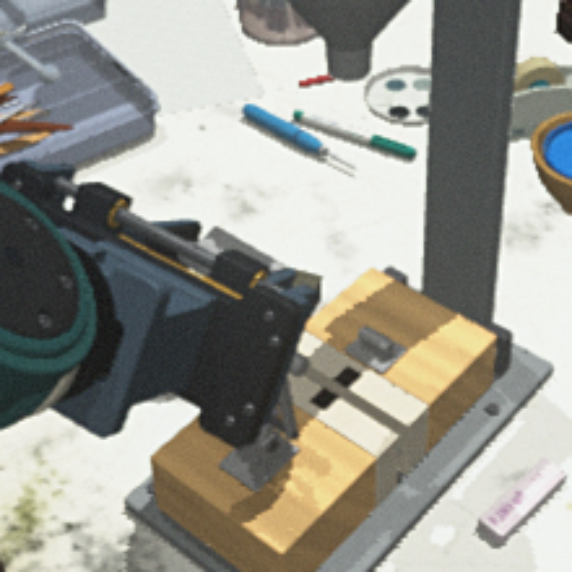

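The jaws are closed on the claw bar at 58.6 mm and the claw is between the fingers. Now the swing over to the rear.

```bash
python3 - <<'E'
from h import *
q=ori3(55,18)
for ph in(1.5,1.2,.9,.65,.4):
    manip.move_straight(tcpo(*barpos(ph),q),ori=q,v=.1); st(ph)
claw.grip(.085); manip.hold(.6); st("open")
x,z=barpos(.4); manip.move_straight(tcpo(x,z,q,90),ori=q,v=.15); st("back")
p,W,c=shot("scene"); cv2.imwrite("pics/scene3.png",p)
p2,W2,c2=shot("wrist"); cv2.imwrite("pics/wrist3.png",p2)
cv2.imwrite("pics/c3.png",np.hstack([cv2.resize(p[200:400,200:400],(400,400)),cv2.resize(p2,(400,300)) if 0 else cv2.resize(p2[0:300,100:400],(400,400))]))
E
```

```text
1.5 t 9.46 grasp pt stand mm [-65.8  -0.8 253. ] F [-0.7 -8.5 -7.3] w 58.4
1.2 t 10.04 grasp pt stand mm [-23.9  -0.5 244.3] F [ -3.6  -8.2 -11.2] w 57.7
0.9 t 10.62 grasp pt stand mm [ 14.3  -0.4 223.9] F [ -8.6  -9.3 -10.8] w 57.8
0.65 t 11.14 grasp pt stand mm [ 41.3  -0.5 199.6] F [ -8.6 -11.   -8.6] w 57.1
0.4 t 11.66 grasp pt stand mm [ 61.2  -0.5 169.4] F [ -9.8 -11.9  -5.3] w 56.8
open t 12.87 grasp pt stand mm [ 63.6   0.  172.5] F [0.3 0.3 0. ] w 85.3
back t 13.62 grasp pt stand mm [ -9.7 -16.1 221.7] F [ 0.1 -1.2 -0.1] w 85.0
```

View pics/c3.png

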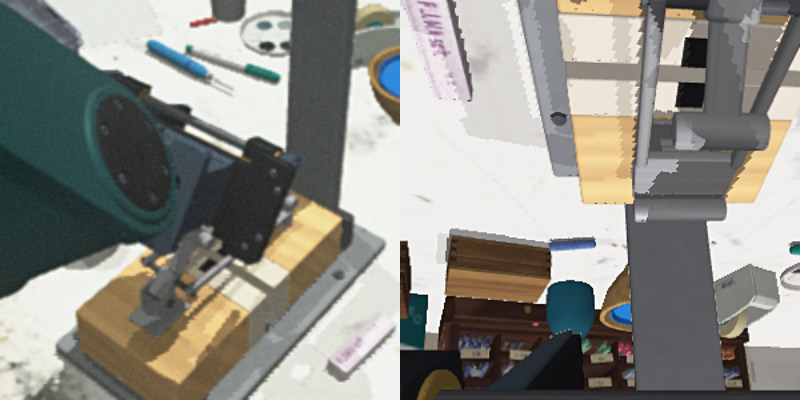

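The crop shows the claw lying rearwards: its bar is at crop (680,208) and the lever bar at (720,132). I'll measure both from the depth data.

```bash
cat >> h.py <<'E'
def boxes(W):
    Q=W.reshape(-1,3);Q=Q[~np.isnan(Q[:,0])]; L=(Q-O)@Rs*1000
    def B(x0,x1,y0,y1,z0,z1):
        t=L[(L[:,0]>x0)&(L[:,0]<x1)&(L[:,1]>y0)&(L[:,1]<y1)&(L[:,2]>z0)&(L[:,2]<z1)]
        return len(t), np.round(np.percentile(t,[3,50,97],axis=0)).tolist() if len(t)>5 else None
    return L,B
E
python3 - <<'E'
from h import *
for n in("wrist","top"):
    p,W,c=shot(n); cv2.imwrite(f"pics/{n}4.png",p); L,B=boxes(W)
    print(n,"clawbar",B(62,100,-30,30,75,200),"levbar",B(-75,-5,-20,20,125,170))
    T=L[(abs(L[:,1])<27)&(L[:,0]>-75)&(L[:,0]<110)&(L[:,2]>72)&(L[:,2]<190)]
    for x in range(-60,105,10):
        t=T[(T[:,0]>x)&(T[:,0]<x+10)]
        if len(t)>5: print(x,len(t),np.round(np.percentile(t[:,2],[5,50,95])),end=' ')
    print()
E
```

```text
wrist clawbar (2030, [[64.0, -27.0, 88.0], [78.0, -2.0, 93.0], [85.0, 25.0, 101.0]]) levbar (1904, [[-34.0, -18.0, 126.0], [-31.0, -2.0, 131.0], [-24.0, 16.0, 134.0]])
-60 1167 [105. 109. 112.] -50 1272 [104. 114. 120.] -40 2125 [104. 126. 132.] -30 1050 [102. 133. 134.] -20 249 [ 98. 102. 104.] -10 126 [ 96. 101. 102.] 0 73 [ 99. 100. 101.] 10 59 [ 98.  98. 100.] 20 111 [95. 97. 98.] 30 685 [88. 92. 96.] 40 603 [75. 92. 93.] 50 472 [90. 91. 92.] 60 418 [89. 90. 90.] 70 1222 [ 88.  94. 100.] 80 397 [ 88. 101. 102.] 
top clawbar (281, [[63.0, -15.0, 85.0], [77.0, 7.0, 93.0], [89.0, 28.0, 105.0]]) levbar (29, [[-29.0, -16.0, 130.0], [-25.0, -11.0, 134.0], [-19.0, -5.0, 138.0]])
-60 9 [ 85. 108. 113.] -50 9 [ 73. 106. 112.] -40 14 [ 74. 105. 108.] -30 47 [ 73. 130. 138.] -20 30 [ 73. 103. 130.] -10 28 [ 72. 102. 106.] 0 23 [ 97. 100. 105.] 10 36 [ 72.  96. 104.] 20 39 [ 72.  95. 100.] 30 74 [72. 93. 99.] 40 113 [88. 94. 97.] 50 89 [88. 92. 96.] 60 92 [86. 90. 95.] 70 106 [ 87.  91. 101.] 80 81 [ 98. 101. 106.] 90 14 [72. 74. 99.] 100 11 [72. 73. 76.]
```

The claw is hooked: the plate's underside is at about z = 85 mm on the keeper, with the lip at x ≈ 76 mm behind it. The lever was drawn back a little, to about 2.45 rad. Next I grip the lever bar and swing it down.

```bash
python3 - <<'E'
from h import *
f=lambda s:None if s is None else np.round(s,2).tolist()
th0=2.45; x0,z0=levpos(th0); print(x0,z0)
Lof=lambda th:5+15*min(1,max(0,th/2.2))
for th in(2.45,1.8,1.2,.6,0):
    q=ori(Lof(th)); print(th,f(planner.solve_ik(tcpo(*levpos(th),q,8),q)))
q=ori(20); wp=w(-130,280)+R.from_quat(q).apply([0,0,.005]); s=planner.solve_ik(wp,q); print("wp",f(s))
pre=planner.solve_ik(tcpo(x0,z0,q,75),q); print("pre",f(pre))
qq=ori3(55,18); x,z=barpos(.4); manip.move_straight(tcpo(x,z,qq,190),ori=qq,v=.2); st("back")
if s is not None and pre is not None:
    manip.move_joints(s); st("wp"); claw.grip(.062)
    manip.move_straight(tcpo(x0,z0,q,75),ori=q,v=.15); st("pre")
    p,W,c=shot("wrist"); cv2.imwrite("pics/wrist5.png",p); L,B=boxes(W)
    print("levbar",B(-75,-5,-20,20,122,170),"claw",B(62,100,-30,30,80,200))
E
```

```text
-27.510595352892544 128.7254196199756
2.45 [0.17, 0.17, 2.28, 0.16, 0.35, -1.87]
1.8 [0.17, 0.08, 2.31, 0.11, 0.45, -1.83]
1.2 [0.16, 0.05, 2.34, 0.08, 0.53, -1.81]
0.6 [0.16, 0.07, 2.37, 0.05, 0.55, -1.79]
0 [0.16, 0.15, 2.36, 0.03, 0.55, -1.77]
wp [0.13, -0.29, 2.37, 0.11, 0.72, -1.84]
pre [0.17, 0.01, 2.3, 0.12, 0.5, -1.84]
back t 14.47 grasp pt stand mm [-91.5 -33.9 276.2] F [ 0.4 -0.9  0.4] w 85.2
wp t 18.27 grasp pt stand mm [-130.     0.   279.9] F [ 0.5  0.1 -0.7] w 84.9
pre t 19.71 grasp pt stand mm [-53.4   0.  199.6] F [-0.9  0.3 -0.1] w 62.3
levbar (1363, [[-36.0, -17.0, 123.0], [-31.0, -1.0, 131.0], [-21.0, 16.0, 134.0]]) claw (308, [[81.0, -26.0, 99.0], [83.0, 0.0, 101.0], [88.0, 25.0, 102.0]])
```

```bash
python3 - <<'E'
from h import *
th0=2.45; x0,z0=levpos(th0); Lof=lambda th:5+15*min(1,max(0,th/2.2)); q=ori(20)
if manip.move_straight(tcpo(x0,z0,q,8),ori=q,v=.06,f_stop=8): st("CONTACT"); raise SystemExit
claw.grip(.02); st("grip")
if not .03<monitor.get_obs()["gripper_width"]<.042: raise SystemExit("bad grip")
for th in np.linspace(2.25,0,10):
    q=ori(Lof(th)); manip.move_straight(tcpo(*levpos(th),q,8),ori=q,v=.06); st(round(th,2))
    o=monitor.get_obs()
    if np.linalg.norm(o["ft_force"])>45 : print("high force"); break
E
```

```text
grip t 21.55 grasp pt stand mm [-30.2  -0.  136.3] F [-0.6  0.1  3. ] w 35.7
2.25 t 21.9 grasp pt stand mm [-3.830e+01 -1.000e-01  1.452e+02] F [0.7 0.6 0.8] w 35.4
2.0 t 22.3 grasp pt stand mm [-5.010e+01 -1.000e-01  1.536e+02] F [2.6 2.7 4.7] w 35.6
1.75 t 22.7 grasp pt stand mm [-6.36e+01 -1.00e-01  1.59e+02] F [2.7 3.5 8.5] w 35.5
1.5 t 23.1 grasp pt stand mm [-77.6  -0.2 160.9] F [ 1.3  3.9 15. ] w 35.3
1.25 t 23.5 grasp pt stand mm [-91.5  -0.2 159.2] F [-3.   5.  27.1] w 35.5
1.0 t 23.9 grasp pt stand mm [-105.6   -0.2  152.9] F [-9.2  0.8 33. ] w 35.8
0.75 t 24.3 grasp pt stand mm [-1.188e+02 -1.000e-01  1.426e+02] F [-9.6 -4.  24.8] w 35.2
0.5 t 24.7 grasp pt stand mm [-129.1   -0.   129.7] F [-7.9 -6.  11.4] w 35.5
0.25 t 25.1 grasp pt stand mm [-136.     0.   115.4] F [-9.9 -9.2  8.1] w 35.5
0.0 t 25.5 grasp pt stand mm [-1.392e+02  1.000e-01  1.001e+02] F [-11.6 -13.6   4.9] w 35.4
```

```bash
python3 - <<'E'
from h import *
claw.grip(.062); st("open"); q=ori(5)
manip.move_straight(tcpo(*levpos(0),q,75),ori=q,v=.15); st("up")
p,W,c=shot("wrist"); cv2.imwrite("pics/wrist6.png",p); L,B=boxes(W)
print("levbar",B(-150,-115,-20,20,72,150),"claw",B(30,80,-30,30,72,200),"keeper/plate",B(30,45,-20,20,78,100))
ps,Ws,c=shot("scene"); cv2.imwrite("pics/scene6.png",ps)
cv2.imwrite("pics/c6.png",np.hstack([cv2.resize(ps[220:420,200:400],(400,400)),cv2.resize(p[0:300,150:450],(400,400))]))
E
```

```text
open t 26.09 grasp pt stand mm [-135.6    0.   102. ] F [ 0.2 -0.3  0.9] w 62.0
up t 26.69 grasp pt stand mm [-141.7    0.   168.3] F [-0.5  0.  -0.8] w 61.9
levbar (1614, [[-139.0, -17.0, 111.0], [-133.0, -1.0, 118.0], [-117.0, 16.0, 120.0]]) claw (0, None) keeper/plate (0, None)
```

View pics/c6.png

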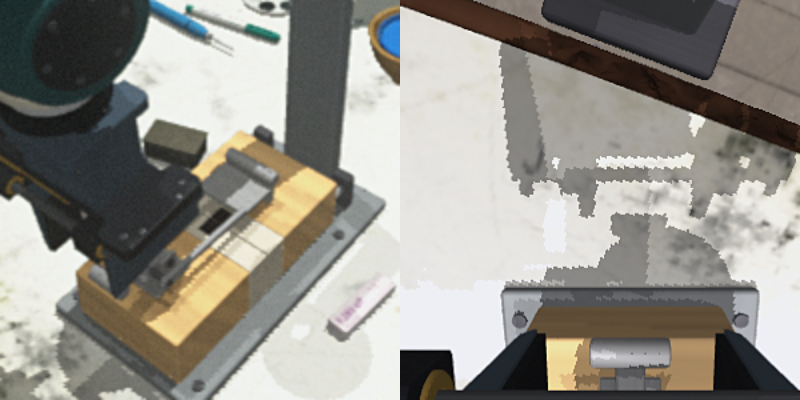

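The lever stopped at about 0.3 rad: its bar top is at z ≈ 120 mm because it slipped in the pads. The halves look nearly shut. I'll press it down with closed fingertips.

```bash
python3 - <<'E'
from h import *
q=ori(0); tip=lambda x,z: w(x,z+manip.tips_ahead*1000)
claw.grip(0.0); manip.move_straight(tip(-137,135),ori=q,v=.1); st("above")
r=manip.move_straight(tip(-137,98),ori=q,v=.03,f_stop=35); st(f"pressed {r}")
print("tip z",(monitor.get_obs()["eef_pos"][2]-manip.tips_ahead)*1000)
manip.hold(.2)
manip.move_straight(tip(-137,175),ori=q,v=.1); manip.move_straight(tip(-150,260),ori=q,v=.15); manip.hold(.5); st("up")
p,W,c=shot("wrist"); L,B=boxes(W); print("levbar",B(-150,-115,-20,20,72,150))
q=ori(0); 
ps,Ws,c=shot("scene"); L,B=boxes(Ws); pt,Wt,_=shot("top"); Lt,Bt=boxes(Wt)
print("claw",B(30,80,-30,30,72,200),Bt(30,90,-30,30,72,200))
cv2.imwrite("pics/c7.png",np.hstack([cv2.resize(ps[220:420,200:400],(400,400)),cv2.resize(p[0:300,150:450],(400,400))]))
E
```

```text
above t 28.09 grasp pt stand mm [-1.369e+02  1.000e-01  1.537e+02] F [-0.5  0.1 -0.3] w 0.2
pressed True t 29.18 grasp pt stand mm [-136.9   -0.   119.6] F [-7.7 -1.3 23.6] w 0.4
tip z 100.55334051167016
up t 31.5 grasp pt stand mm [-150.     0.   278.9] F [ 0.5 -0.3 -1. ] w 0.7
levbar (712, [[-142.0, -17.0, 96.0], [-134.0, -1.0, 99.0], [-118.0, 16.0, 102.0]])
claw (461, [[31.0, -29.0, 84.0], [46.0, -5.0, 92.0], [55.0, 24.0, 105.0]]) (407, [[31.0, -24.0, 73.0], [47.0, 3.0, 94.0], [84.0, 28.0, 109.0]])
```

View pics/c7.png

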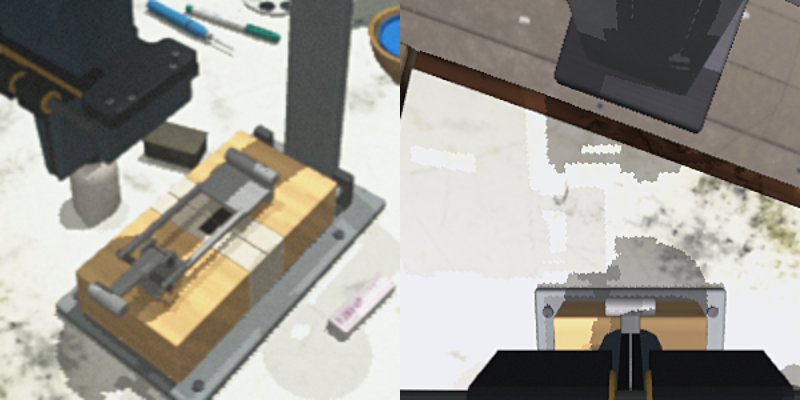

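The lever is flat, with its bar top at z ≈ 101 mm. It stays down on its own, the halves are closed, and the bottle, block and eraser haven't moved.

```bash
python3 -c "
from plant import *
print(sign_off())"
```

```text
the job is handed in; nothing more can be done
None
```

The claw is hooked behind the keeper bar, the lever is fully down and stays down by itself, and the mould halves look shut; the bottle, block and eraser look unmoved, and the job was handed in at about 32 s.

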